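# Put the bootmaker's bench pieces back on their silhouettes

## Robot

A 6-joint arm with a two-finger parallel gripper is mounted at the origin on the work surface. World frame = base frame: x ahead of the robot, y to its left, z up, the work surface at z = 0. Lengths are in mm, angles in rad, forces in N, time in s.
With the tool pointing down it reaches from about 350 to 975 mm from the base axis. Payload 7.1 kg.
Tool frame: the origin (TCP) lies on the front face of the gripper's body, between the roots of the fingers; the fingertips stand 80 mm ahead of it and the grasp point (between the pads) lies 61 mm ahead of it; z points along the fingers, y is the line along which they close (so a half turn about z gives the same grasp; the last joint's range is limited). The gripper opens to 88 mm and grips with 3 to 60 N. Pads are 20 mm wide; open, the fingers measure 115 mm over their backs; the gripper's body (75 mm by 178 mm) begins 61 mm behind the grasp point.
Start: joints at [-1.33, 0.423, 1.63, -0, 1.089, -0.019], TCP at [160.573, -604.005, 302.675] pointing down, gripper open.
Joint ranges: [-3, 3], [-0.9, 2.11], [0.09, 2.58], [-1.31, 4.45], [0.11, 2.69], [-2.54, 2.54]. Speed limits (rad/s): [2.39, 2.39, 3.01, 3.14, 3.14, 3.14].

## Interface

Orientations are given as a rotation vector (axis times angle).
In Python, from workcell import readout, vision, close_job gives the robot as it stands.
- The arm moves only by the tool servo_tool, never from a script. Its argument "plan" is a list that holds one entry, the list of rows, each a list of 7 numbers: the gripper command: -1 is fully open, 1 is shut, values between are in proportion, then the shift along the world's x, y, z in units of 40 mm (1.0 is 40 mm), then the turn, a rotation vector about the world's x, y, z in units of 5 degrees (1.0 is 5 degrees). A call has 1 to 5 rows; each row shifts and turns the commanded pose from where the row before left it; what a row does not reach is not made up. A row lasts 1/12 s, in which the tool goes at most 41.7 mm and 7.16 degrees, less where a joint would pass 70% of its speed; a pose out of reach is approached as far as the arm can. A call is refused whole if a number of a shift passes 1 or a number of a turn 1, either way. A call with a gripper value outside its range is refused whole. The fingers move at their own pace and stop on an object; the grip force is fixed at half the most. Time passes only in rows, so rows that do not move let the fingers close. It gives the time, the measured TCP pose, the force, the opening and the grip force at its end, in the units of the state.
- readout.get_obs(): the state, without advancing time (a new reading comes with each control period).
- vision.get_image(name): name is "side" or "top"; returns the picture (420x560x3 uint8, red, green, blue); there is no depth.
- vision.camera_params(name): a dict with "fx", "fy", "cx", "cy" (pixels), "D" ([k1, k2, p1, p2, k3] as OpenCV has them; the pictures are not rectified), "rvec" (rotation vector, rad) and "tvec" (3), from world to camera coordinates, as OpenCV has them. Camera axes: x right, y down, z forward; pixel columns grow to the right and rows downward; lengths in mm; the calibration is good to about 2 mm. A picture is of the moment at which its call begins. camera_params takes no time and is no camera call.
- close_job(): hands the job in; it is judged then, once.
The state is a dict: "t": time; "qpos": joint angles; "qvel": joint speeds; "joint_torque": joint torques, N m; "ee_pos": TCP position; "orientation": TCP orientation; "ft_force": force on the tool from outside, world axes, zero at the start; "moment": the same for the moment, N m; "width": finger opening in mm; "grasp_force": force on a finger pad.
Only numpy, scipy, OpenCV 4.12 (cv2) and the standard library are available. Lean on these libraries where they do the work, as an engineer would, in place of code of your own. Each camera call takes 0.05 s, during which the arm holds its last target. There are 200 camera calls.

## Task

Tidy the bootmaker's bench: put the little wooden last, the broad heel, the narrow heel and the sanding drum each on the plywood pad that carries its dark silhouette, standing flat as it stands now, covering the silhouette and pointing the way it points (toe on toe, rounded back on rounded back). Do not push aside or knock over the thread spool and the wax tin that stand among them.

Things in the scene. Friction and masses are not known exactly. Their poses are not given: they have to be found in the camera images.
- last: Small child's shoe last of pale wood, standing on its sole: 105 mm long, 44 mm wide at the ball (76 mm from the heel end), toe 11 mm high at its tip, 55 mm high over the heel half. Origin: under the rear heel end, at the level of the sole; x points from heel to toe, z up. The steep-sided part between 10 and 58 mm from the heel end is 28 mm wide (up to 38 mm high; the top above that 21 mm wide); gripped across its width there, 42 mm from the heel end, it balances. About 150 g.
- broad_heel: Broad, low boot heel of stacked brown leather lifts, rigid, D-shaped seen from above: 62 mm from its straight front edge to the end of its rounded back, 60 mm wide, 28 mm high. Origin: middle of the straight front edge, at the underside; x points to the rounded back, z up. The sides are parallel from 0 to 32 mm, then a half circle of radius 30 mm. About 90 g.
- narrow_heel: Narrow, taller boot heel of stacked brown leather lifts, rigid, D-shaped seen from above: 44 mm from its straight front edge to the end of its rounded back, 40 mm wide, 36 mm high. Origin: middle of the straight front edge, at the underside; x points to the rounded back, z up. The sides are parallel from 0 to 24 mm, then a half circle of radius 20 mm. About 50 g.
- drum: Sanding drum standing on end: upright cylinder, 50 mm diameter, 50 mm high, brown grit with steel ends and a dark bore. Origin: centre of the underside, z up; its yaw does not matter. About 200 g.
- last_pad: Fixed pale plywood pad, 6 mm thick, lying flat on the bench (top at 6 mm), with a flush dark silhouette on it. This one (121 x 60 mm) carries the outline of the last: narrow heel (30 mm), broad ball (44 mm), toe tapering to 10 mm. Origin: at the silhouette's rear heel end, on the bench level (underside of the pad); x points to the silhouette's toe, so the last's origin belongs 6 mm above it with x axes parallel.
- broad_pad: Fixed pale plywood pad, 6 mm thick, lying flat on the bench (top at 6 mm), with a flush dark silhouette on it. This one (82 x 80 mm) carries the larger D, 62 x 60 mm. Origin: middle of the D's straight edge, at the pad's underside; x points to its rounded end, so the broad heel's origin belongs 6 mm above it with x axes parallel.
- narrow_pad: Fixed pale plywood pad, 6 mm thick, lying flat on the bench (top at 6 mm), with a flush dark silhouette on it. This one (64 x 60 mm) carries the smaller D, 44 x 40 mm. Origin: middle of the D's straight edge, at the pad's underside; x points to its rounded end, so the narrow heel's origin belongs 6 mm above it with x axes parallel.
- drum_pad: Fixed pale plywood pad, 6 mm thick, lying flat on the bench (top at 6 mm), with a flush dark silhouette on it. This one (72 x 72 mm) carries a disc of 50 mm diameter. Origin: centre of the disc, at the pad's underside.
- spool: Empty dark wooden thread spool standing loose on end among the things, 32 mm diameter, 45 mm high; origin at the centre of its underside. To be left where it stands.
- wax_tin: Small round closed metal wax tin lying loose among the things, 43 mm diameter, 21 mm high; origin at the centre of its underside. To be left where it stands.
Not all that is in view belongs to the job. What is shaped like the narrow_heel but pink or turquoise is not meant.

How it is judged:
By the outcome, as a careful person would: the job done as asked, in the order asked, and still so for the second after the job is handed in, with the robot touching nothing.
It also fails if it takes over 104 s, if anything falls off the work surface, if the arm or the gripper's body presses on something with over 40 N, if the wrist force passes 120 N, or if a joint passes its speed limit or range.

## Working session

There is one attempt and no reset: what is moved stays moved. The work goes in short steps, Python scripts to look and compute and a tool call to move; the robot and the scene stay as the last step left them, time stands still between calls to the robot, and variables do not carry over. Pictures are saved under pics/ and viewed, at most 14 in all, crops included, and the job is handed in when it is done.

Besides the shell and the picture viewer there is one more tool, called after ">>>" as name(argument=value, ...) on one line, values as JSON. servo_tool: Moves the arm, as the interface text tells. Its arguments: {"type":"object","properties":{"plan":{"type":"array"}},"required":["plan"]}

```bash
mkdir -p pics; ls; python3 - <<'E'
from workcell import readout, vision
import cv2
for n in ("top","side"):
    im=vision.get_image(n); cv2.imwrite(f"pics/{n}0.png",im[:,:,::-1])
    print(n,vision.camera_params(n))
print(readout.get_obs())
E
```

```text
pics
top {'fx': 393.46075616681395, 'fy': 393.46075616681395, 'cx': 273.5066406775275, 'cy': 206.26811170892566, 'D': array([-0.08302947,  0.        ,  0.        ,  0.        ,  0.        ]), 'rvec': array([ 2.1879171 , -2.19259447,  0.13438211]), 'tvec': array([-63.33800757, 495.92538706, 714.45179079])}
side {'fx': 464.20922987782006, 'fy': 464.20922987782006, 'cx': 283.3506071986152, 'cy': 210.40208306900706, 'D': array([-0.01733615,  0.        ,  0.        ,  0.        ,  0.        ]), 'rvec': array([ 0.37539528, -2.85922382,  1.05096355]), 'tvec': array([462.90761515, 155.75797956, 797.20700049])}
{'t': 0.1, 'qpos': array([-1.33000714e+00,  4.23769899e-01,  1.63062504e+00, -1.49678223e-05,
        1.08866238e+00, -1.90130001e-02]), 'qvel': array([ 0.00015382, -0.00112729, -0.00411203, -0.00036297,  0.0017841 ,
       -0.00127527]), 'joint_torque': array([ 2.65468898e-04, -5.45612097e+01, -2.74324840e+01,  6.45266287e-02,
        1.88683136e-02, -2.32712392e-05]), 'ee_pos': array([ 160.47065658, -603.61751272,  301.97144951]), 'orientation': array([-3.11368045e+00, -4.06772012e-01,  2.75164152e-04]), 'ft_force': array([0.22293321, 0.97042249, 0.51013974]), 'moment': array([0.00886089, 0.05637817, 0.01861697]), 'grasp_force': 0.0, 'width': 87.64634083347677}
```

View pics/top0.png

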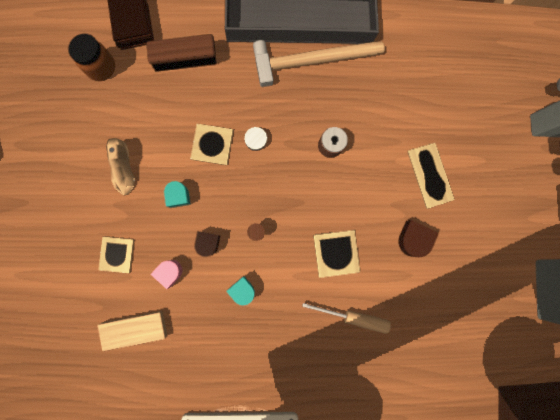

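View pics/side0.png

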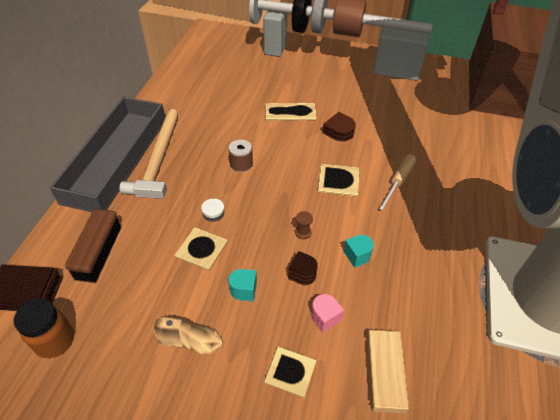

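```bash
cat > h.py <<'E'
import numpy as np, cv2
from workcell import readout, vision
def cam(n):
    p=vision.camera_params(n); K=np.array([[p['fx'],0,p['cx']],[0,p['fy'],p['cy']],[0,0,1]])
    return K,np.array(p['D']),np.array(p['rvec']),np.array(p['tvec'])
def cast(n,uv,z):
    K,D,r,t=cam(n); R=cv2.Rodrigues(r)[0]; C=-R.T@t
    q=cv2.undistortPoints(np.asarray(uv,float).reshape(-1,1,2),K,D).reshape(-1,2)
    d=np.c_[q,np.ones(len(q))]@R
    return (C+d*((z-C[2])/d[:,2])[:,None])[:,:2]
def proj(n,P):
    K,D,r,t=cam(n); return cv2.projectPoints(np.asarray(P,float).reshape(-1,1,3),r,t,K,D)[0].reshape(-1,2)
def snap(n,f=None):
    im=np.ascontiguousarray(vision.get_image(n)[:,:,::-1])
    if f: cv2.imwrite(f"pics/{f}.png",im)
    return im
def crop(im,x0,y0,x1,y1,s,f):
    cv2.imwrite(f"pics/{f}.png",cv2.resize(im[y0:y1,x0:x1],None,fx=s,fy=s,interpolation=cv2.INTER_CUBIC))
E
python3 - <<'E'
from h import *
for n in("top","side"):
    K,D,r,t=cam(n); print(n,-cv2.Rodrigues(r)[0].T@t)
im=cv2.imread("pics/top0.png")
crop(im,90,115,290,295,3.3,"c1"); crop(im,300,115,460,285,3.5,"c2")
s=cv2.imread("pics/side0.png")
top=dict(last=(120,167),broad=(417,238),narrow=(207,243),drum=(334,137),spool=(265,226),tin=(256,138),lp=(431,175),bp=(337,253),np_=(116,255),dp=(211,145),pink=(166,272),t1=(176,194),t2=(241,291))
for k,v in top.items(): print(k,cast("top",[v],20 if k in('last','broad','narrow') else 6)[0].round())
# pads
hsv=cv2.cvtColor(im,cv2.COLOR_BGR2HSV); 
for k in("lp","bp","np_","dp"):
    x,y=top[k]; print(k,hsv[y-22:y+23:4,x].tolist())
E
```

```text
top [429.17880699 -40.62033835 757.99115683]
side [359.13578112 503.03766572 701.46818003]
last [571. 228.]
broad [ 435. -339.]
narrow [427.  60.]
drum [ 634. -185.]
spool [460. -49.]
tin [631. -31.]
lp [ 560. -378.]
bp [ 407. -186.]
np_ [404. 235.]
dp [617.  56.]
pink [373. 139.]
t1 [521. 122.]
t2 [337.  -3.]
lp [[18, 116, 191], [18, 77, 33], [15, 81, 19], [30, 10, 25], [5, 55, 28], [26, 128, 14], [15, 41, 25], [22, 122, 23], [27, 92, 25], [167, 96, 24], [15, 38, 27], [18, 112, 173]]
bp [[13, 147, 182], [20, 107, 239], [0, 26, 30], [15, 33, 31], [0, 33, 31], [15, 45, 34], [11, 64, 32], [18, 41, 31], [15, 17, 30], [0, 26, 29], [20, 107, 237], [16, 123, 224]]
np_ [[12, 151, 184], [14, 142, 154], [21, 105, 240], [15, 45, 57], [12, 55, 60], [21, 54, 61], [15, 48, 64], [18, 61, 63], [17, 86, 98], [22, 102, 244], [12, 152, 179], [12, 154, 186]]
dp [[12, 152, 199], [20, 108, 234], [18, 117, 152], [21, 98, 26], [30, 35, 29], [8, 70, 29], [30, 41, 31], [8, 38, 27], [14, 85, 51], [19, 109, 233], [13, 147, 187], [12, 151, 194]]
```

View pics/c1.png

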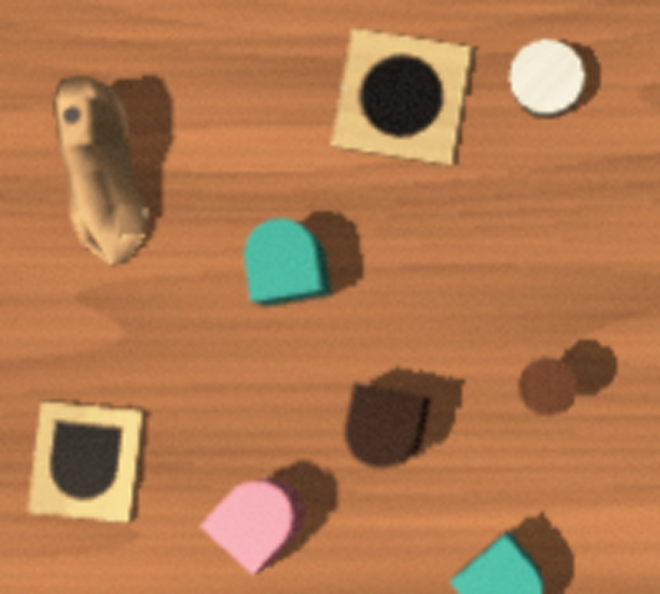

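View pics/c2.png

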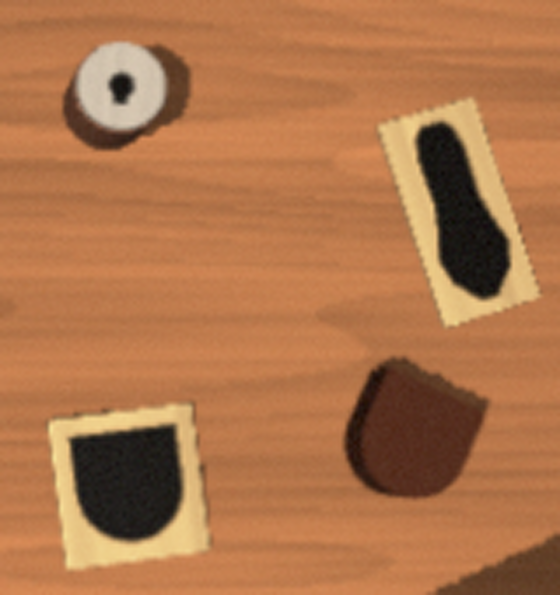

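The crops confirm what is what (top-view px). The genuine narrow heel is the dark brown one at (207,243). The lookalikes are pink (166,272) and turquoise (176,194) and (241,291), so I'll leave those. The last is at (120,167), the broad heel at (417,238), the drum at (334,141), the spool at (260,230) and the tin at (256,139).

```bash
cat > m.py <<'E'
from h import *
im=cv2.imread("pics/top0.png"); up=4
def win(c,r): 
    x,y=c; return cv2.resize(im[y-r:y+r,x-r:x+r],None,fx=up,fy=up,interpolation=cv2.INTER_CUBIC),(x-r,y-r)
def biggest(m):
    c=cv2.findContours(m.astype(np.uint8),cv2.RETR_EXTERNAL,cv2.CHAIN_APPROX_NONE)[0]; return max(c,key=cv2.contourArea)[:,0]
def topix(c,o): return (c+0.5)/up-0.5+np.array(o)
def desc(P):
    P=P.astype(np.float32); M=cv2.moments(P); c=np.array([M['m10'],M['m01']])/M['m00']
    (rc,wh,a)=cv2.minAreaRect(P); return c.round(1),np.round(rc,1),np.round(wh,1),round(a,1)
masks={}
for k,c,r in(("lp",(431,175),38),("bp",(337,253),30),("np",(116,255),26),("dp",(211,145),28)):
    w,o=win(c,r); h=cv2.cvtColor(w,cv2.COLOR_BGR2HSV)
    pale=(h[...,1]<135)&(h[...,2]>150)&(h[...,0]>14)
    pc=biggest(cv2.morphologyEx(pale.astype(np.uint8),cv2.MORPH_OPEN,np.ones((3,3))))
    inner=np.zeros(pale.shape,np.uint8); cv2.fillPoly(inner,[pc.astype(np.int32)],1)
    inner=cv2.erode(inner,np.ones((9,9)))
    dc=biggest((h[...,2]<135)&(inner>0))
    print(k,"pad",*desc(cast("top",topix(pc,o),6)),"sil",*desc(cast("top",topix(dc,o),6)))
    masks[k]=(topix(pc,o),topix(dc,o))
for k,c,r,z,f in(("broad",(417,238),28,28,lambda b,h:(b[...,2]>62)&(h[...,2]<110)&(h[...,1]>135)),
  ("narrow",(207,243),24,36,lambda b,h:(h[...,2]<75)&(h[...,2]>33)),
  ("drumtop",(334,141),24,50,lambda b,h:(h[...,1]<75)&(h[...,2]>90)),
  ("tin",(256,139),18,21,lambda b,h:(h[...,1]<75)&(h[...,2]>120)),
  ("spool",(257,232),16,45,lambda b,h:(h[...,2]<123)&(b[...,2]>85)),
  ("last",(120,167),36,0,lambda b,h:(h[...,0]>14)&(h[...,1]<140)&(h[...,2]>60))):
    w,o=win(c,r); h=cv2.cvtColor(w,cv2.COLOR_BGR2HSV); m=cv2.morphologyEx(f(w,h).astype(np.uint8),cv2.MORPH_OPEN,np.ones((5,5)))
    pc=biggest(m); print(k,*desc(cast("top",topix(pc,o),z))); masks[k]=(topix(pc,o),)
if __name__=="__main__":
    v=cv2.resize(im[110:290,90:460],None,fx=2.1,fy=2.1,interpolation=cv2.INTER_CUBIC)
    for k in masks:
        for c in masks[k]: cv2.polylines(v,[(((c-[90,110])+.5)*2.1-.5).round().astype(np.int32)],True,(0,255,0),1)
    cv2.imwrite("pics/ov1.png",v)
E
python3 m.py
```

```text
lp pad [ 559.8 -377.7] [ 559.6 -377.8] [122.9  62.7] 16.7 sil [ 557.8 -379.5] [ 559.1 -376.2] [104.4  42.7] 23.7
bp pad [ 406.9 -185.1] [ 406.9 -185.2] [83.8 82.1] 6.8 sil [ 409.6 -185.1] [ 406.9 -185.4] [60.6 59.6] 6.8
np pad [405.6 236.7] [405.5 236.6] [61.1 66. ] 84.8 sil [407.4 236.9] [405.8 237.1] [39.1 42.2] 84.0
dp pad [619.7  56. ] [619.7  56. ] [73.2 73.7] 80.8 sil [620.1  55.9] [620.1  55.9] [48.7 48.6] 36.9
broad [ 435.3 -340.3] [ 433.1 -337.9] [62.5 71.1] 64.7
narrow [427.2  57.6] [425.5  57.2] [41.7 41. ] 80.5
drumtop [ 618.1 -176.6] [ 618.4 -176.3] [46.6 47.5] 0.4
tin [627.5 -30.2] [627.6 -30.7] [44.2 43.1] 0.2
spool [453.6 -43.6] [453.4 -42.9] [29.6 46.8] 25.7
last [577.  237.2] [577.7 236. ] [114.7  44.4] 15.5
```

View pics/ov1.png

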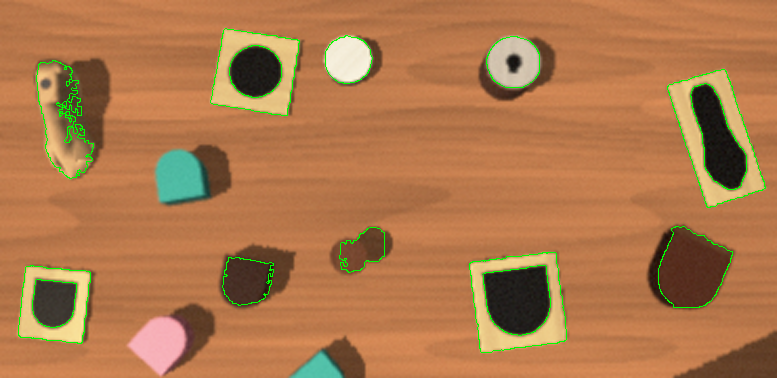

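The overlay shows the pad, drum and tin contours fit tightly. The last (120,167), the brown heels and the spool need cleaner masks because shadow leaks in, so I'll check their colours.

```bash
python3 - <<'E'
from h import *
im=cv2.imread("pics/top0.png")
def prof(a,b,n=16):
    print(a,b,[im[int(round(y)),int(round(x))].tolist() for x,y in np.linspace(a,b,n)])
prof((431,218),(412,250))   # broad across front edge
prof((212,226),(206,256))   # narrow
prof((199,243),(222,247))
prof((104,150),(140,150)); prof((112,180),(140,172)); 
prof((250,232),(275,224))
E
```

```text
(431, 218) (412, 250) [[71, 114, 177], [73, 119, 184], [72, 113, 179], [41, 63, 102], [33, 50, 89], [24, 42, 84], [31, 47, 87], [32, 46, 87], [24, 41, 80], [28, 43, 83], [29, 45, 84], [32, 47, 87], [28, 44, 82], [29, 44, 86], [32, 47, 86], [23, 40, 81]]
(212, 226) (206, 256) [[68, 111, 173], [41, 67, 101], [39, 63, 98], [32, 56, 89], [32, 43, 68], [33, 45, 68], [36, 42, 68], [37, 45, 69], [34, 43, 69], [36, 47, 71], [38, 49, 73], [37, 47, 72], [33, 42, 70], [37, 49, 73], [40, 50, 72], [51, 78, 118]]
(199, 243) (222, 247) [[43, 50, 73], [38, 47, 73], [37, 44, 71], [36, 47, 70], [36, 44, 70], [41, 49, 74], [36, 48, 71], [37, 48, 72], [39, 49, 73], [30, 43, 66], [37, 47, 69], [23, 34, 47], [19, 27, 40], [36, 56, 88], [39, 63, 95], [40, 63, 96]]
(104, 150) (140, 150) [[81, 129, 201], [74, 118, 179], [98, 127, 157], [80, 91, 97], [105, 146, 189], [95, 142, 187], [52, 76, 97], [44, 63, 83], [43, 64, 82], [50, 72, 98], [51, 76, 107], [41, 65, 100], [40, 66, 101], [41, 67, 101], [39, 64, 101], [40, 65, 101]]
(112, 180) (140, 172) [[125, 185, 235], [134, 197, 241], [127, 189, 236], [106, 155, 204], [90, 136, 179], [71, 104, 138], [56, 82, 105], [77, 110, 146], [69, 104, 135], [55, 81, 109], [46, 72, 95], [38, 62, 89], [33, 55, 89], [34, 57, 90], [39, 61, 96], [74, 116, 179]]
(250, 232) (275, 224) [[48, 75, 123], [48, 73, 121], [49, 74, 121], [44, 66, 116], [49, 73, 121], [51, 76, 122], [51, 72, 122], [47, 69, 115], [44, 68, 110], [39, 61, 97], [34, 58, 93], [43, 65, 99], [43, 67, 99], [38, 61, 95], [38, 58, 95], [40, 65, 99]]
```

```bash
cat > m2.py <<'E'
from m import *
masks={}
print("----")
for k,c,r,z,f in(("broad",(417,238),28,28,lambda b:(b[...,1]<55)&(b[...,2]>60)),
  ("narrow",(207,243),24,36,lambda b:(b[...,1]<60)&(b[...,2]>55)),
  ("spool",(259,232),16,45,lambda b:(b[...,2]>106)&(b[...,2]<145)),
  ("last",(120,167),36,0,lambda b:(b[...,0]/b[...,2]>0.465))):
    w,o=win(c,r); w=cv2.GaussianBlur(w,(0,0),2).astype(float); m=cv2.morphologyEx(f(w).astype(np.uint8),cv2.MORPH_OPEN,np.ones((7,7)))
    pc=biggest(m); P=cast("top",topix(pc,o),z); print(k,*desc(P)); masks[k]=topix(pc,o)
    if k=="last": np.save("lastc.npy",topix(pc,o))
vs=[]
for (x0,y0,k) in((85,130,"last"),(180,210,"narrow"),(390,205,"broad"),(235,205,"spool")):
    v=cv2.resize(im[y0:y0+70,x0:x0+65],None,fx=4,fy=4,interpolation=cv2.INTER_CUBIC)
    cv2.polylines(v,[(((masks[k]-[x0,y0])+.5)*4-.5).round().astype(np.int32)],True,(0,255,0),1); vs.append(v)
cv2.imwrite("pics/ov2.png",np.vstack([np.hstack(vs[:2]),np.hstack(vs[2:])]))
E
python3 m2.py | sed -n '/----/,$p'
```

```text
----
broad [ 433.1 -338.6] [ 430.3 -337. ] [60.  64.6] 64.4
narrow [428.6  58.7] [427.1  55.5] [47.4 43.7] 88.3
spool [447.8 -31.3] [447.8 -31.4] [29.8 31.2] 0.1
last [577.8 235.4] [578.  235.9] [116.4  46.9] 15.8
```

View pics/ov2.png

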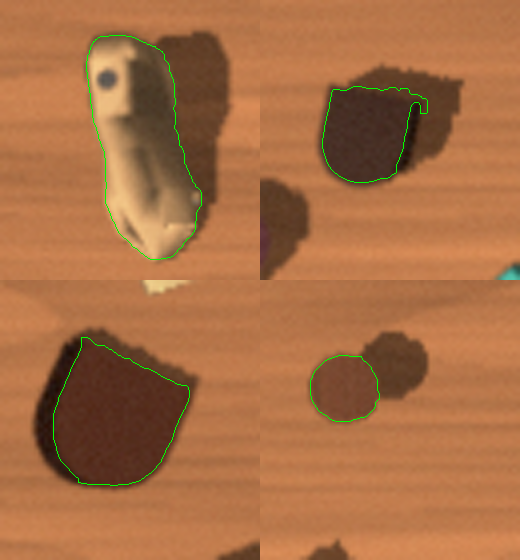

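Masks are now clean: last, broad heel and spool outlines are tight, and the narrow heel's front edge runs (333,88)–(412,100) in the panel. Next I'll fix the last's axis from both views and the silhouette offsets in the pad frames.

```bash
cat > m3.py <<'E'
from m import *
def frame(P,o,yaw):
    a=np.radians(yaw); d=np.array([np.cos(a),np.sin(a)]); q=P-np.array(o); return np.c_[q@d, q@np.array([-d[1],d[0]])]
def prof(Q,xs,t=1.2):
    return [(x,*[round(float(f(Q[abs(Q[:,0]-x)<t,1])),1) for f in(np.min,np.max)]) for x in xs if (abs(Q[:,0]-x)<t).any()]
print("----")
Q=frame(cast("top",masks["lp"][1],6),(610,-362.7),196.7); print("lp x",Q[:,0].min(),Q[:,0].max(),prof(Q,(10,20,35,50,76,90,98,103)))
side=cv2.imread("pics/side0.png"); c=(188,336); r=45
w=cv2.resize(side[c[1]-r:c[1]+r,c[0]-r:c[0]+r],None,fx=4,fy=4,interpolation=cv2.INTER_CUBIC); w=cv2.GaussianBlur(w,(0,0),2).astype(float)
m=cv2.morphologyEx(((w[...,0]/w[...,2])>0.465).astype(np.uint8),cv2.MORPH_OPEN,np.ones((7,7))); sc=topix(biggest(m),(c[0]-r,c[1]-r))
tc=np.load("lastc.npy")
for yaw in(194,196):
    for n,C in(("top",tc),("side",sc)):
        Q=frame(cast(n,C,3),(625,247),yaw); print(yaw,n,Q.min(0).round(1),Q.max(0).round(1),prof(Q,(10,20,30,40,50,60,70,76,82,90,98,103)))
v=cv2.resize(side[290:380,140:240],None,fx=5,fy=5,interpolation=cv2.INTER_CUBIC)
cv2.polylines(v,[(((sc-[140,290])+.5)*5-.5).round().astype(np.int32)],True,(0,255,0),1); cv2.imwrite("pics/ov3.png",v)
E
python3 m3.py| sed -n '/----/,$p'
```

```text
----
lp x 0.20523524266189164 104.49862255716627 [(10, -11.8, 14.0), (20, -13.5, 15.5), (35, -13.1, 15.2), (50, -13.8, 16.0), (76, -20.2, 22.8), (90, -16.9, 19.1), (98, -10.3, 12.9), (103, -5.5, 8.4)]
194 top [ -8.6 -22.3] [107.1  24.6] [(10, -18.5, 20.9), (20, -19.1, 22.6), (30, -19.9, 21.9), (40, -19.1, 20.2), (50, -18.1, 19.6), (60, -19.7, 20.6), (70, -21.8, 21.5), (76, -21.7, 23.3), (82, -20.9, 24.3), (90, -19.0, 20.1), (98, -13.7, 17.4), (103, -9.7, 10.8)]
194 side [ -5.6 -16.7] [106.9  45.1] [(10, -1.9, 45.1), (20, -4.6, 44.4), (30, -5.3, 42.4), (40, -6.3, 39.9), (50, -7.8, 35.6), (60, -10.9, 31.8), (70, -15.2, 30.3), (76, -16.7, 29.5), (82, -16.6, 27.8), (90, -15.2, 24.1), (98, -10.6, 18.1), (103, -7.6, 12.2)]
196 top [ -8.9 -24.8] [107.1  22.1] [(10, -18.8, 20.8), (20, -20.0, 21.7), (30, -21.0, 20.9), (40, -20.6, 19.0), (50, -19.9, 17.9), (60, -22.0, 18.5), (70, -24.5, 18.7), (76, -24.2, 20.0), (82, -23.5, 21.7), (90, -21.7, 17.7), (98, -16.7, 14.6), (103, -12.9, 7.9)]
196 side [ -4.5 -19.4] [106.9  44.8] [(10, -2.3, 44.8), (20, -5.4, 43.7), (30, -6.3, 41.8), (40, -7.7, 38.9), (50, -9.9, 34.3), (60, -13.0, 30.6), (70, -18.1, 28.3), (76, -19.4, 27.3), (82, -19.0, 25.9), (90, -17.9, 21.4), (98, -13.5, 15.2), (103, -10.7, 8.6)]
```

View pics/ov3.png

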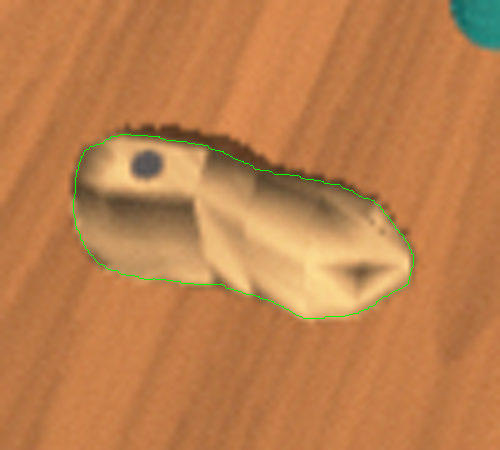

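Last, from both views: its axis is about 189° yaw, and the grasp point 42 mm from the heel is near (584,230). Its pad wants the grasp point at (570,-376), yaw 196.7. Moving above the last.

>>> servo_tool(plan=[[[-1,0.42,0.83,-0.13,0,0,0],[-1,0.42,0.83,-0.13,0,0,0],[-1,0.42,0.83,-0.13,0,0,0],[-1,0.42,0.83,-0.13,0,0,0],[-1,0.42,0.83,-0.13,0,0,0]]])

```text
t: 0.52
ee_pos: [244.8, -436.2, 276.1]
orientation: [-3.115, -0.406, 0.0]
ft_force: [0.6, 0.0, 0.3]
width: 88.0
grasp_force: 0.0
```

>>> servo_tool(plan=[[[-1,0.42,0.83,-0.13,0,0,0],[-1,0.42,0.83,-0.13,0,0,0],[-1,0.42,0.83,-0.13,0,0,0],[-1,0.42,0.83,-0.13,0,0,0],[-1,0.42,0.83,-0.13,0,0,0]]])

```text
t: 0.93
ee_pos: [328.8, -270.3, 250.4]
orientation: [-3.115, -0.406, 0.0]
ft_force: [-0.1, -1.1, 0.8]
width: 88.1
grasp_force: 0.0
```

>>> servo_tool(plan=[[[-1,0.42,0.83,-0.13,0,0,0],[-1,0.42,0.83,-0.13,0,0,0],[-1,0.42,0.83,-0.13,0,0,0],[-1,0.42,0.83,-0.13,0,0,0],[-1,0.42,0.83,-0.13,0,0,0]]])

```text
t: 1.35
ee_pos: [412.9, -104.2, 224.4]
orientation: [3.115, 0.407, 0.0]
ft_force: [0.7, -0.0, -0.2]
width: 87.6
grasp_force: 0.0
```

>>> servo_tool(plan=[[[-1,0.42,0.83,-0.13,0,0,0],[-1,0.42,0.83,-0.13,0,0,0],[-1,0.42,0.83,-0.13,0,0,0],[-1,0.42,0.83,-0.13,0,0,0],[-1,0.42,0.83,-0.13,0,0,0]]])

```text
t: 1.77
ee_pos: [496.9, 61.9, 198.2]
orientation: [3.115, 0.407, -0.001]
ft_force: [0.0, -0.5, -0.5]
width: 87.8
grasp_force: 0.0
```

>>> servo_tool(plan=[[[-1,0.42,0.83,-0.13,0,0,-0.24],[-1,0.42,0.83,-0.13,0,0,-0.24],[-1,0.42,0.83,-0.13,0,0,-0.24],[-1,0.42,0.83,-0.13,0,0,-0.24],[-1,0.42,0.83,-0.13,0,0,-0.24]]])

```text
t: 2.18
ee_pos: [580.9, 227.8, 172.0]
orientation: [3.132, 0.242, -0.001]
ft_force: [0.8, 0.2, -0.3]
width: 88.0
grasp_force: 0.0
```

>>> servo_tool(plan=[[[-1,0.08,0.06,-0.6,0,0,0],[-1,0,0,-0.6,0,0,0],[-1,0,0,-0.5,0,0,0],[-1,0,0,-0.45,0,0,0],[-1,0,0,0,0,0,0]]])

```text
t: 2.6
ee_pos: [581.4, 227.7, 82.8]
orientation: [3.13, 0.244, -0.01]
ft_force: [-0.8, -0.4, -0.1]
width: 87.5
grasp_force: 0.0
```

>>> servo_tool(plan=[[[0.2,0,0,0,0,0,0],[0.2,0,0,0,0,0,0],[0.5,0,0,0,0,0,0],[1,0,0,0,0,0,0],[1,0,0,0,0,0,0]]])

```text
t: 3.02
ee_pos: [584.4, 228.5, 87.9]
orientation: [-3.132, -0.243, -0.003]
ft_force: [0.5, 0.5, 0.3]
width: 57.7
grasp_force: 0.0
```

>>> servo_tool(plan=[[[1,0,0,0,0,0,0],[1,0,0,0,0,0,0],[1,0,0,0,0,0,0],[1,0,0,0,0,0,0],[1,0,0,0,0,0,0]]])

```text
t: 3.43
ee_pos: [583.8, 228.5, 86.8]
orientation: [-3.132, -0.243, -0.0]
ft_force: [-0.6, 0.0, 1.4]
width: 28.2
grasp_force: 29.9
```

>>> servo_tool(plan=[[[1,0,0,0.4,0,0,0],[1,0,0,0.8,0,0,0],[1,0,0,0.8,0,0,0],[1,0,-0.4,0,0,0,0],[1,0,-0.8,0,0,0,0]]])

```text
t: 3.85
ee_pos: [585.2, 182.5, 168.8]
orientation: [-3.13, -0.249, -0.009]
ft_force: [0.0, -1.1, -2.8]
width: 27.5
grasp_force: 29.9
```

>>> servo_tool(plan=[[[1,-0.02,-0.95,0,0,0,0.1],[1,-0.02,-0.95,0,0,0,0.1],[1,-0.02,-0.95,0,0,0,0.1],[1,-0.02,-0.95,0,0,0,0.1],[1,-0.02,-0.95,0,0,0,0.1]]])

```text
t: 4.27
ee_pos: [578.9, -11.6, 166.0]
orientation: [-3.126, -0.313, 0.001]
ft_force: [0.6, 0.4, -2.0]
width: 28.0
grasp_force: 29.9
```

>>> servo_tool(plan=[[[1,-0.02,-0.95,0,0,0,0.1],[1,-0.02,-0.95,0,0,0,0.1],[1,-0.02,-0.95,0,0,0,0.1],[1,-0.02,-0.95,0,0,0,0.1],[1,-0.02,-0.95,0,0,0,0.1]]])

```text
t: 4.68
ee_pos: [574.8, -201.7, 166.0]
orientation: [-3.118, -0.38, 0.002]
ft_force: [0.0, 0.8, -2.1]
width: 27.6
grasp_force: 29.9
```

>>> servo_tool(plan=[[[1,-0.02,-0.95,0,0,0,0.1],[1,-0.02,-0.95,0,0,0,0.1],[1,-0.02,-0.95,0,0,0,0.1],[1,-0.02,-0.6,0,0,0,0.1],[1,-0.02,-0.4,0,0,0,0.1]]])

```text
t: 5.1
ee_pos: [570.7, -356.9, 165.8]
orientation: [3.11, 0.445, -0.001]
ft_force: [0.3, 0.4, -1.1]
width: 27.6
grasp_force: 29.9
```

>>> servo_tool(plan=[[[1,0,0,0,0,0,0],[1,0,0,0,0,0,0]]])

```text
t: 5.27
ee_pos: [570.8, -354.2, 165.7]
orientation: [-3.109, -0.444, 0.002]
ft_force: [-0.3, -0.1, -0.7]
width: 27.7
grasp_force: 29.9
```

>>> servo_tool(plan=[[[1,0,-0.54,0,0,0,0.09],[1,0,0,-0.6,0,0,0],[1,0,0,-0.6,0,0,0],[1,0,0,-0.3,0,0,0],[1,0,0,0,0,0,0]]])

```text
t: 5.68
ee_pos: [570.0, -372.6, 103.1]
orientation: [-3.103, -0.461, 0.008]
ft_force: [-0.1, -0.2, -2.8]
width: 28.1
grasp_force: 29.9
```

>>> servo_tool(plan=[[[1,0,0,0,0,0,0],[1,0,0,0,0,0,0]]])

```text
t: 5.85
ee_pos: [572.4, -374.8, 107.6]
orientation: [3.107, 0.461, 0.001]
ft_force: [0.5, -0.6, -1.6]
width: 27.9
grasp_force: 29.9
```

```bash
python3 - <<'E'
from h import *
o=readout.get_obs(); print(o['ee_pos'],o['orientation'])
a=snap("top","t1"); b=snap("side","s1")
crop(a,380,130,480,230,4,"x1"); crop(b,240,70,350,170,4,"x2")
x=np.hstack([cv2.imread("pics/x1.png"),cv2.imread("pics/x2.png")]) if cv2.imread("pics/x1.png").shape[0]==cv2.imread("pics/x2.png").shape[0] else None
cv2.imwrite("pics/hold1.png",x[:, :800])
E
```

```text
[ 572.44094058 -374.84066179  107.58226521] [3.10693020e+00 4.61014019e-01 1.18448254e-03]
```

View pics/hold1.png

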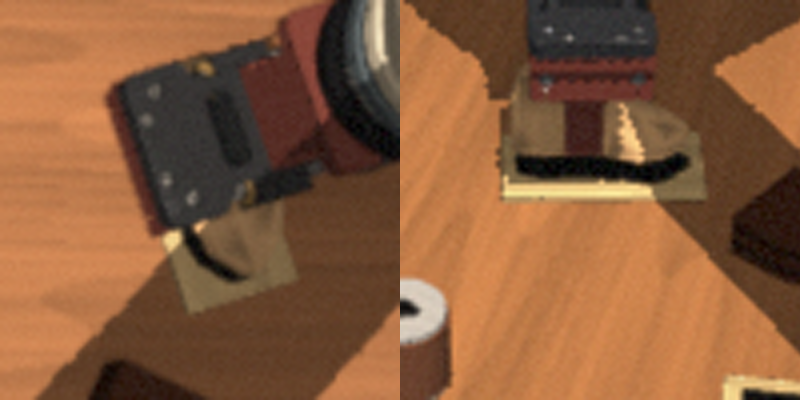

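The crop shows the last hovering about 15 mm over its pad with heel and toe in line with the silhouette ends (side crop: 517 and 688). Lowering.

>>> servo_tool(plan=[[[1,-0.06,-0.03,-0.12,0,0,0],[1,0,0,-0.12,0,0,0],[1,0,0,-0.1,0,0,0],[1,0,0,0,0,0,0],[1,0,0,0,0,0,0]]])

```text
t: 6.37
ee_pos: [569.2, -376.4, 92.7]
orientation: [-3.107, -0.46, 0.001]
ft_force: [-0.1, -0.2, -1.6]
width: 27.9
grasp_force: 30.0
```

>>> servo_tool(plan=[[[1,0,0,0,0,0,0],[1,0,0,0,0,0,0]]])

```text
t: 6.53
ee_pos: [569.3, -376.4, 92.9]
orientation: [-3.108, -0.46, 0.0]
ft_force: [0.1, -0.5, -1.6]
width: 27.9
grasp_force: 30.0
```

>>> servo_tool(plan=[[[1,0.01,0.01,-0.025,0,0,0],[1,0,0,0,0,0,0],[1,0,0,0,0,0,0]]])

```text
t: 6.78
ee_pos: [569.7, -376.2, 92.6]
orientation: [3.107, 0.46, -0.0]
ft_force: [-3.0, -1.2, 5.0]
width: 28.1
grasp_force: 30.0
```

>>> servo_tool(plan=[[[1,0,0,-0.02,0,0,0],[1,0,0,0,0,0,0],[1,0,0,0,0,0,0]]])

```text
t: 7.03
ee_pos: [569.7, -376.3, 92.6]
orientation: [3.107, 0.46, -0.0]
ft_force: [-6.2, 1.6, 11.0]
width: 27.7
grasp_force: 30.0
```

>>> servo_tool(plan=[[[-0.6,0,0,0,0,0,0],[-0.6,0,0,0,0,0,0],[-0.6,0,0,0,0,0,0],[-0.6,0,0,0.3,0,0,0],[-0.6,0,0,0.8,0,0,0]]])

```text
t: 7.45
ee_pos: [567.6, -374.4, 131.7]
orientation: [-3.102, -0.459, 0.009]
ft_force: [0.1, -0.1, 0.0]
width: 57.5
grasp_force: 0.0
```

>>> servo_tool(plan=[[[-1,0,0,0.8,0,0,0],[-1,0,0,0.2,0,0,-0.8],[-1,-0.2,0.08,0,0,0,-0.8],[-1,-0.4,0.1,0,0,0,-0.8],[-1,-0.4,0.1,0,0,0,-0.8]]])

```text
t: 7.87
ee_pos: [530.0, -364.7, 176.5]
orientation: [3.141, 0.018, 0.002]
ft_force: [-1.0, 0.2, 0.7]
width: 87.3
grasp_force: 0.0
```

>>> servo_tool(plan=[[[-1,-0.4,0.1,0,0,0,-0.8],[-1,-0.4,0.1,0,0,0,-0.9],[-1,-0.4,0.1,0,0,0,-0.9],[-1,-0.4,0.1,0,0,0,-0.9],[-1,-0.4,0.1,0,0,0,-0.9]]])

```text
t: 8.28
ee_pos: [449.2, -344.6, 176.0]
orientation: [3.087, -0.583, 0.001]
ft_force: [-0.6, -1.2, 0.1]
width: 87.9
grasp_force: 0.0
```

>>> servo_tool(plan=[[[-1,-0.2,0.05,0,0,0,-0.8],[-1,0,0,0,0,0,0],[-1,0,0,0,0,0,0]]])

```text
t: 8.53
ee_pos: [442.0, -343.1, 176.0]
orientation: [3.066, -0.682, 0.002]
ft_force: [0.1, -0.3, -0.2]
width: 87.9
grasp_force: 0.0
```

>>> servo_tool(plan=[[[-1,0,0,-0.5,0,0,0],[-1,0,0,-0.8,0,0,0],[-1,0,0,-0.7,0,0,0],[-1,0,0,-0.3,0,0,0],[-1,0,0,0,0,0,0]]])

```text
t: 8.95
ee_pos: [442.2, -342.7, 81.7]
orientation: [-3.066, 0.681, 0.002]
ft_force: [0.5, 0.4, 0.0]
width: 87.8
grasp_force: 0.0
```

>>> servo_tool(plan=[[[0,0,0,0,0,0,0],[0,0,0,0,0,0,0],[0.5,0,0,0,0,0,0],[1,0,0,0,0,0,0],[1,0,0,0,0,0,0]]])

```text
t: 9.37
ee_pos: [442.1, -343.1, 83.9]
orientation: [3.066, -0.684, 0.002]
ft_force: [-0.4, 1.1, 2.8]
width: 59.6
grasp_force: 30.0
```

>>> servo_tool(plan=[[[1,0,0,0,0,0,0],[1,0,0,0,0,0,0]]])

```text
t: 9.53
ee_pos: [442.1, -343.1, 83.9]
orientation: [3.066, -0.684, 0.002]
ft_force: [0.2, 0.6, 5.2]
width: 60.0
grasp_force: 30.0
```

>>> servo_tool(plan=[[[1,0,0,0.4,0,0,0],[1,0,0,0.6,0,0,0],[1,0,0.1,0.2,0,0,0.8],[1,-0.08,0.5,0,0,0,0.8],[1,-0.08,0.6,0,0,0,0.8]]])

```text
t: 9.95
ee_pos: [435.9, -295.6, 132.2]
orientation: [3.12, -0.357, 0.004]
ft_force: [-0.4, 1.1, -0.2]
width: 59.8
grasp_force: 30.0
```

>>> servo_tool(plan=[[[1,-0.08,0.7,0,0,0,0.8],[1,-0.08,0.7,0,0,0,0.8],[1,-0.08,0.6,0,0,0,0.8],[1,-0.08,0.5,0,0,0,0.8],[1,-0.08,0.28,0,0,0,0.79]]])

```text
t: 10.37
ee_pos: [418.5, -181.6, 131.2]
orientation: [-3.135, -0.193, 0.002]
ft_force: [0.5, -0.3, 0.0]
width: 59.7
grasp_force: 30.0
```

>>> servo_tool(plan=[[[1,0,0,-0.3,0,0,0],[1,0,0,-0.3,0,0,0],[1,0,0,0,0,0,0]]])

```text
t: 10.62
ee_pos: [418.5, -182.9, 106.0]
orientation: [-3.135, -0.187, 0.004]
ft_force: [-0.0, 0.4, -1.2]
width: 60.0
grasp_force: 30.0
```

```bash
python3 - <<'E'
from h import *
o=readout.get_obs(); print(o['ee_pos'],o['orientation'])
a=snap("top","t2"); b=snap("side","s2")
crop(a,290,200,390,300,4,"x1"); crop(b,290,130,390,230,4,"x2")
cv2.imwrite("pics/hold2.png",np.hstack([cv2.imread("pics/x1.png"),cv2.imread("pics/x2.png")]))
E
```

```text
[ 418.49927969 -182.86526674  106.02309694] [-3.13476082 -0.18683639  0.00358319]
```

View pics/hold2.png

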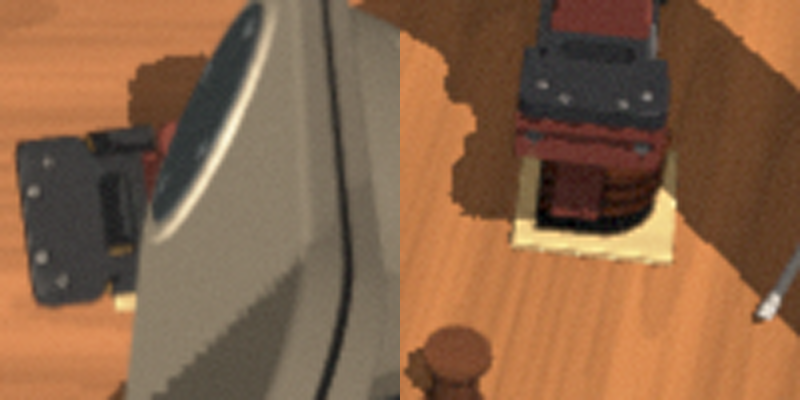

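The side crop shows the broad heel hovering over its pad, rounded end to the right like the silhouette. Lowering.

>>> servo_tool(plan=[[[1,0.03,-0.02,-0.2,0,0,0],[1,0,0,-0.15,0,0,0],[1,0,0,0,0,0,0],[1,0,0,-0.03,0,0,0],[1,0,0,0,0,0,0]]])

```text
t: 11.13
ee_pos: [420.5, -184.4, 91.9]
orientation: [-3.136, -0.186, 0.001]
ft_force: [-0.3, -0.9, -0.7]
width: 59.6
grasp_force: 30.0
```

>>> servo_tool(plan=[[[1,0,0,0,0,0,0],[1,0,0,0,0,0,0]]])

```text
t: 11.3
ee_pos: [420.6, -184.5, 92.2]
orientation: [3.136, 0.186, 0.0]
ft_force: [0.0, 0.1, -0.8]
width: 59.9
grasp_force: 30.0
```

>>> servo_tool(plan=[[[1,-0.02,0.02,-0.03,0,0,0],[1,0,0,-0.02,0,0,0],[1,0,0,0,0,0,0],[1,0,0,0,0,0,0]]])

```text
t: 11.63
ee_pos: [419.8, -183.6, 90.1]
orientation: [-3.136, -0.186, -0.0]
ft_force: [0.4, -0.4, -0.6]
width: 59.9
grasp_force: 30.0
```

>>> servo_tool(plan=[[[1,0,0,-0.02,0,0,0],[1,0,0,0,0,0,0],[1,0,0,0,0,0,0]]])

```text
t: 11.88
ee_pos: [419.8, -183.6, 89.9]
orientation: [3.136, 0.186, 0.0]
ft_force: [-2.1, 1.4, 9.4]
width: 59.7
grasp_force: 30.0
```

>>> servo_tool(plan=[[[-1,0,0,0,0,0,0],[-1,0,0,0,0,0,0],[-1,0,0,0,0,0,0],[-1,0,0,0.4,0,0,0],[-1,0,0,0.8,0,0,0]]])

```text
t: 12.3
ee_pos: [418.1, -182.8, 135.3]
orientation: [-3.133, -0.186, 0.009]
ft_force: [0.7, -0.2, 0.6]
width: 87.2
grasp_force: 0.0
```

>>> servo_tool(plan=[[[-0.5,0,0,0.8,0,0,0],[-0.5,0.05,0.4,0.1,0,0,0],[-0.5,0.05,0.8,0,0,0,-0.5],[-0.5,0.05,0.9,0,0,0,-0.5],[-0.5,0.05,0.9,0,0,0,-0.5]]])

```text
t: 12.72
ee_pos: [427.8, -62.8, 173.6]
orientation: [3.141, -0.026, 0.002]
ft_force: [-0.2, -0.2, -0.1]
width: 66.1
grasp_force: 0.0
```

>>> servo_tool(plan=[[[-0.5,0.05,0.9,0,0,0,-0.5],[-0.5,0.05,0.9,0,0,0,-0.5],[-0.5,0.05,0.8,0,0,0,-0.5],[-0.5,0.04,0.4,0,0,0,-0.56],[-0.5,0,0,0,0,0,0]]])

```text
t: 13.13
ee_pos: [435.6, 59.0, 173.3]
orientation: [-3.127, 0.299, -0.001]
ft_force: [-0.8, -1.2, -0.6]
width: 65.7
grasp_force: 0.0
```

>>> servo_tool(plan=[[[-0.5,0,0,0,0,0,0],[-0.5,0,0,0,0,0,0]]])

```text
t: 13.3
ee_pos: [435.2, 55.9, 173.1]
orientation: [3.127, -0.3, -0.001]
ft_force: [0.2, -0.4, -0.6]
width: 65.7
grasp_force: 0.0
```

>>> servo_tool(plan=[[[-0.5,0,0,-0.5,0,0,0],[-0.5,0,0,-0.8,0,0,0],[-0.5,0,0,-0.6,0,0,0],[-0.5,0,0,-0.32,0,0,0],[-0.5,0,0,0,0,0,0]]])

```text
t: 13.72
ee_pos: [433.8, 54.9, 82.2]
orientation: [3.126, -0.304, -0.008]
ft_force: [-1.6, -1.2, -0.8]
width: 65.8
grasp_force: 0.0
```

>>> servo_tool(plan=[[[0,0,0,0,0,0,0],[0.3,0,0,0,0,0,0],[0.5,0,0,0,0,0,0],[1,0,0,0,0,0,0],[1,0,0,0,0,0,0]]])

```text
t: 14.13
ee_pos: [436.0, 56.3, 85.4]
orientation: [-3.127, 0.301, -0.003]
ft_force: [-0.4, -1.6, 7.3]
width: 40.2
grasp_force: 30.0
```

>>> servo_tool(plan=[[[1,0,0,0,0,0,0],[1,0,0,0,0,0,0]]])

```text
t: 14.3
ee_pos: [436.0, 56.3, 85.4]
orientation: [-3.127, 0.301, -0.003]
ft_force: [0.2, -2.4, 7.7]
width: 39.8
grasp_force: 30.0
```

>>> servo_tool(plan=[[[1,0,0,0.4,0,0,0],[1,0,0,0.8,0,0,0],[1,0,0,0.5,0,0,0],[1,0,0.3,0,0,0,0],[1,-0.05,0.7,0,0,0,0.1]]])

```text
t: 14.72
ee_pos: [434.5, 95.6, 154.3]
orientation: [-3.127, 0.292, -0.006]
ft_force: [-0.1, 1.5, -1.7]
width: 40.2
grasp_force: 30.0
```

>>> servo_tool(plan=[[[1,-0.1,0.8,0,0,0,0.2],[1,-0.1,0.8,0,0,0,0.2],[1,-0.1,0.8,0,0,0,0.2],[1,-0.1,0.7,0,0,0,0.2],[1,-0.05,0.39,0,0,0,0.18]]])

```text
t: 15.13
ee_pos: [415.0, 238.7, 153.0]
orientation: [-3.137, 0.149, -0.002]
ft_force: [0.5, -0.3, -1.2]
width: 39.6
grasp_force: 30.0
```

>>> servo_tool(plan=[[[1,0,0,-0.5,0,0,0],[1,0,0,-0.4,0,0,0],[1,0,0,-0.2,0,0,0],[1,0,0,0,0,0,0],[1,0,0,0,0,0,0]]])

```text
t: 15.55
ee_pos: [415.2, 235.8, 108.5]
orientation: [3.137, -0.154, -0.001]
ft_force: [-0.4, 1.0, -0.5]
width: 39.7
grasp_force: 30.0
```

```bash
python3 - <<'E'
from h import *
o=readout.get_obs(); print(o['ee_pos'],o['orientation'])
a=snap("top","t3"); b=snap("side","s3")
crop(a,70,210,170,310,4,"x1"); crop(b,240,320,340,420,4,"x2")
cv2.imwrite("pics/hold3.png",np.hstack([cv2.imread("pics/x1.png"),cv2.imread("pics/x2.png")]))
E
```

```text
[415.21904016 235.77370992 108.48790061] [ 3.13735575e+00 -1.54250786e-01 -1.18465146e-03]
```

View pics/hold3.png

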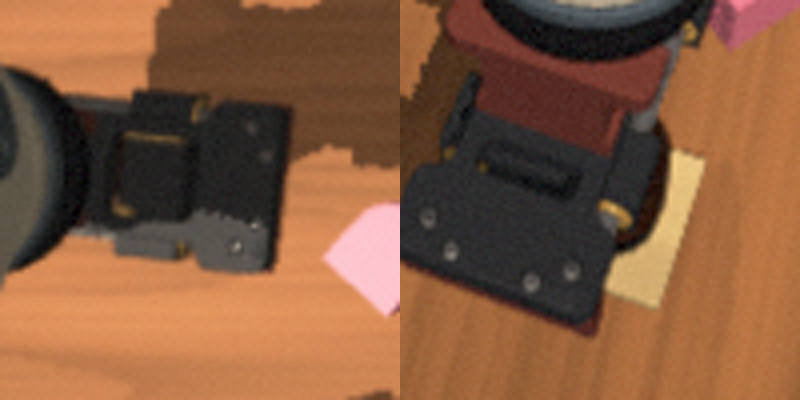

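The gripper hides most of the pad in both views, but the pad edge in the side crop is sensibly placed and pink is clear. Lowering.

>>> servo_tool(plan=[[[1,0.02,0,-0.2,0,0,0],[1,0,0,-0.2,0,0,0],[1,0,0,0,0,0,0],[1,0,0,0,0,0,0],[1,0,0,0,0,0,0]]])

```text
t: 16.07
ee_pos: [416.0, 235.9, 92.3]
orientation: [3.137, -0.154, -0.001]
ft_force: [-0.6, 0.2, -0.1]
width: 39.6
grasp_force: 30.0
```

>>> servo_tool(plan=[[[1,0,0,-0.02,0,0,0],[1,0,0,0,0,0,0],[1,0,0,0,0,0,0]]])

```text
t: 16.32
ee_pos: [416.1, 236.0, 91.7]
orientation: [3.138, -0.154, -0.0]
ft_force: [-0.1, -0.1, -0.7]
width: 39.7
grasp_force: 30.0
```

>>> servo_tool(plan=[[[1,0,0,-0.02,0,0,0],[1,0,0,0,0,0,0],[1,0,0,0,0,0,0]]])

```text
t: 16.57
ee_pos: [416.2, 236.0, 91.4]
orientation: [-3.138, 0.154, -0.0]
ft_force: [-0.9, -0.8, 5.9]
width: 39.9
grasp_force: 30.0
```

>>> servo_tool(plan=[[[-0.6,0,0,0,0,0,0],[-0.6,0,0,0,0,0,0],[-0.6,0,0,0,0,0,0],[-0.6,0,0,0.4,0,0,0],[-0.6,0,0,0.8,0,0,0]]])

```text
t: 16.98
ee_pos: [414.5, 235.1, 136.8]
orientation: [3.134, -0.154, -0.009]
ft_force: [0.0, 0.7, -0.4]
width: 69.0
grasp_force: 0.0
```

>>> servo_tool(plan=[[[-0.7,0,0,0.8,0,0,0],[-0.7,0.2,-0.4,0.2,0,0,0],[-0.7,0.42,-0.85,0,0,0,0],[-0.7,0.42,-0.85,0,0,0,0],[-0.7,0.42,-0.85,0,0,0,0]]])

```text
t: 17.4
ee_pos: [475.1, 117.0, 179.4]
orientation: [-3.138, 0.151, -0.002]
ft_force: [0.8, 0.6, -0.0]
width: 74.8
grasp_force: 0.0
```

>>> servo_tool(plan=[[[-0.7,0.42,-0.85,0,0,0,0],[-0.7,0.42,-0.85,0,0,0,0],[-0.7,0.42,-0.85,0,0,0,0],[-0.7,0.42,-0.85,0,0,0,0],[-0.7,0.42,-0.85,0,0,0,0]]])

```text
t: 17.82
ee_pos: [559.0, -53.9, 178.8]
orientation: [-3.138, 0.154, 0.0]
ft_force: [1.1, -0.6, -0.2]
width: 74.5
grasp_force: 0.0
```

>>> servo_tool(plan=[[[-0.7,0.42,-0.85,0,0,0,0],[-0.7,0.42,-0.85,0,0,0,0],[-0.7,0.42,-0.85,0,0,0,0],[-0.7,0.2,-0.5,0,0,0,0],[-0.7,0,0,0,0,0,0]]])

```text
t: 18.23
ee_pos: [618.6, -178.2, 178.9]
orientation: [3.136, -0.159, 0.004]
ft_force: [-0.2, 0.2, 0.0]
width: 74.9
grasp_force: 0.0
```

>>> servo_tool(plan=[[[-0.7,0,0,0,0,0,0],[-0.7,0,0,0,0,0,0]]])

```text
t: 18.4
ee_pos: [616.2, -173.3, 178.3]
orientation: [-3.137, 0.154, 0.002]
ft_force: [0.4, 0.5, -0.1]
width: 74.6
grasp_force: 0.0
```

>>> servo_tool(plan=[[[-0.7,0.05,-0.08,-0.2,0,0,0],[-0.7,0,0,-0.6,0,0,0],[-0.7,0,0,-0.7,0,0,0],[-0.7,0,0,-0.5,0,0,0],[-0.7,0,0,-0.25,0,0,0]]])

```text
t: 18.82
ee_pos: [617.2, -175.5, 85.8]
orientation: [-3.137, 0.151, 0.007]
ft_force: [-0.1, 0.0, -0.4]
width: 74.5
grasp_force: 0.0
```

>>> servo_tool(plan=[[[-0.4,0,0,0,0,0,0],[-0.2,0,0,0,0,0,0],[0.2,0,0,0,0,0,0],[1,0,0,0,0,0,0],[1,0,0,0,0,0,0]]])

```text
t: 19.23
ee_pos: [619.8, -177.3, 90.4]
orientation: [3.137, -0.154, 0.004]
ft_force: [0.2, 0.1, 2.4]
width: 50.0
grasp_force: 30.0
```

>>> servo_tool(plan=[[[1,0,0,0,0,0,0],[1,0,0,0,0,0,0],[1,0,0,0,0,0,0]]])

```text
t: 19.48
ee_pos: [619.8, -177.3, 90.3]
orientation: [3.137, -0.154, 0.004]
ft_force: [0.0, 1.8, 6.4]
width: 49.6
grasp_force: 30.0
```

>>> servo_tool(plan=[[[1,0,0,0.4,0,0,0],[1,0,0,0.8,0,0,0],[1,0,0,0.4,0,0,0],[1,0,0.4,0,0,0,0],[1,0,0.7,0,0,0,0]]])

```text
t: 19.9
ee_pos: [619.6, -134.5, 154.1]
orientation: [3.137, -0.159, 0.005]
ft_force: [-1.1, 0.5, -1.9]
width: 49.7
grasp_force: 30.0
```

>>> servo_tool(plan=[[[1,0,0.9,0,0,0,0],[1,0,0.9,0,0,0,0],[1,0,0.9,0,0,0,0],[1,0,0.8,0,0,0,0],[1,0,0.7,0,0,0,0]]])

```text
t: 20.32
ee_pos: [617.7, 37.6, 151.9]
orientation: [-3.138, 0.153, 0.003]
ft_force: [-0.6, -0.4, -1.3]
width: 49.4
grasp_force: 30.0
```

>>> servo_tool(plan=[[[1,0.05,0.53,0,0,0,0],[1,0,0,-0.3,0,0,0],[1,0,0,-0.5,0,0,0],[1,0,0,-0.3,0,0,0],[1,0,0,0,0,0,0]]])

```text
t: 20.73
ee_pos: [618.4, 55.8, 105.2]
orientation: [3.137, -0.154, -0.01]
ft_force: [-0.9, -0.6, -1.3]
width: 49.6
grasp_force: 30.0
```

>>> servo_tool(plan=[[[1,0,0,0,0,0,0],[1,0,0,0,0,0,0]]])

```text
t: 20.9
ee_pos: [621.0, 55.5, 108.9]
orientation: [3.138, -0.155, -0.0]
ft_force: [0.8, 0.0, -2.0]
width: 49.5
grasp_force: 30.0
```

>>> servo_tool(plan=[[[1,0.02,0.01,-0.2,0,0,0],[1,0,0,-0.1,0,0,0],[1,0,0,0,0,0,0],[1,0,0,0,0,0,0],[1,0,0,0,0,0,0]]])

```text
t: 21.32
ee_pos: [621.8, 56.3, 97.0]
orientation: [3.138, -0.154, -0.0]
ft_force: [-0.3, 0.0, -2.6]
width: 49.6
grasp_force: 30.0
```

>>> servo_tool(plan=[[[1,0,0,-0.02,0,0,0],[1,0,0,0,0,0,0],[1,0,0,0,0,0,0]]])

```text
t: 21.57
ee_pos: [621.9, 56.4, 96.4]
orientation: [3.138, -0.154, 0.0]
ft_force: [-0.2, -0.6, 0.9]
width: 49.5
grasp_force: 30.0
```

>>> servo_tool(plan=[[[1,0,0,-0.02,0,0,0],[1,0,0,0,0,0,0],[1,0,0,0,0,0,0]]])

```text
t: 21.82
ee_pos: [621.9, 56.4, 96.3]
orientation: [3.138, -0.154, 0.0]
ft_force: [-4.6, -0.4, 9.0]
width: 49.5
grasp_force: 30.0
```

>>> servo_tool(plan=[[[-0.5,0,0,0,0,0,0],[-0.5,0,0,0,0,0,0],[-0.5,0,0,0,0,0,0],[-0.5,0,0,0.4,0,0,0],[-0.5,0,0,0.9,0,0,0]]])

```text
t: 22.23
ee_pos: [619.0, 56.2, 143.5]
orientation: [3.137, -0.154, -0.013]
ft_force: [-0.2, 0.4, -0.1]
width: 66.0
grasp_force: 0.0
```

>>> servo_tool(plan=[[[-1,0,0,0.9,0,0,0],[-1,0,0,0.9,0,0,0],[-1,-0.6,-0.75,0,0,0,0],[-1,-0.6,-0.75,0,0,0,0],[-1,-0.6,-0.75,0,0,0,0]]])

```text
t: 22.65
ee_pos: [549.3, -34.1, 220.0]
orientation: [3.138, -0.151, 0.003]
ft_force: [-0.0, 0.0, -0.2]
width: 87.8
grasp_force: 0.0
```

>>> servo_tool(plan=[[[-1,-0.6,-0.75,0,0,0,0],[-1,-0.6,-0.75,0,0,0,0],[-1,-0.6,-0.75,0,0,0,0],[-1,-0.6,-0.75,0,0,0,0],[-1,-0.6,-0.75,0,0,0,0]]])

```text
t: 23.07
ee_pos: [428.5, -184.7, 219.3]
orientation: [3.138, -0.153, 0.001]
ft_force: [1.0, 0.6, -0.5]
width: 87.3
grasp_force: 0.0
```

>>> servo_tool(plan=[[[-1,-0.6,-0.75,0,0,0,0],[-1,-0.6,-0.75,0,0,0,0],[-1,-0.6,-0.75,0,0,0,0],[-1,-0.6,-0.75,0,0,0,0],[-1,-0.6,-0.75,0,0,0,0]]])

```text
t: 23.48
ee_pos: [308.4, -334.9, 219.4]
orientation: [3.138, -0.154, 0.0]
ft_force: [0.9, -0.5, -0.2]
width: 87.5
grasp_force: 0.0
```

>>> servo_tool(plan=[[[-1,-0.6,-0.75,0,0,0,0],[-1,-0.6,-0.75,0,0,0,0],[-1,-0.6,-0.75,0,0,0,0],[-1,-0.6,-0.75,0,0,0,0],[-1,-0.4,-0.5,0,0,0,0]]])

```text
t: 23.9
ee_pos: [195.7, -476.1, 219.4]
orientation: [3.136, -0.156, 0.0]
ft_force: [0.6, 0.1, 0.4]
width: 87.7
grasp_force: 0.0
```

```bash
python3 - <<'E'
from h import *
a=snap("top","t4"); b=snap("side","s4")
def c(im,x,y,r=33): return cv2.resize(im[y-r:y+r,x-r:x+r],(260,260),interpolation=cv2.INTER_CUBIC)
T=[(431,175),(337,253),(211,145)]; S=[(291,112),(339,180),(202,247)]
r1=[c(a,*p) for p in T]; r2=[c(b,*p) for p in S]
cv2.imwrite("pics/chk1.png",np.vstack([np.hstack(r1),np.hstack(r2)]))
cv2.imwrite("pics/chk2.png",np.hstack([c(a,116,255),c(b,291,370)]))
E
```

```text
(no output)
```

View pics/chk1.png

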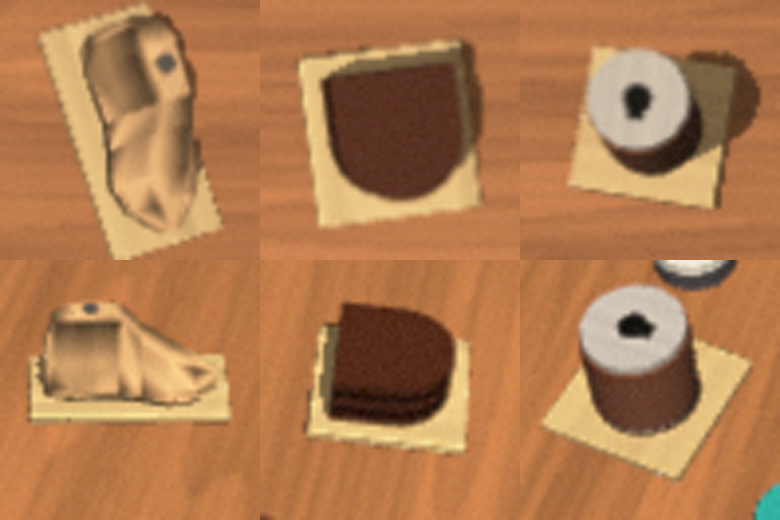

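View pics/chk2.png

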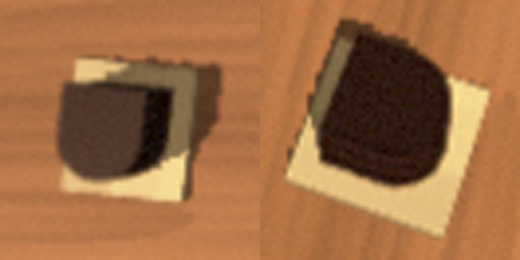

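All four stand on their pads, pointing the right way. Now a numeric residual check, including the spool and tin.

```bash
python3 - <<'E' | sed -n '/====/,$p'
import m
from m import *
from m3 import frame,prof
print("====")
T,S=cv2.imread("pics/t4.png"),cv2.imread("pics/s4.png")
def go(img,c,r,f,k=7):
    m.im=img; w,o=win(c,r); w=cv2.GaussianBlur(w,(0,0),2).astype(float)
    return topix(biggest(cv2.morphologyEx(f(w).astype(np.uint8),cv2.MORPH_OPEN,np.ones((k,k)))),o)
steel=lambda b:(b.max(2)-b.min(2)<.3*b.max(2))&(b.max(2)>90)
print("spool",desc(cast("top",go(T,(259,232),16,lambda b:(b[...,2]>106)&(b[...,2]<145)),45)))
print("tin",desc(cast("top",go(T,(256,139),16,lambda b:(b.min(2)>100)),21)))
print("drum tgt 620.1,55.9",desc(cast("top",go(T,(209,137),26,steel),56)))
print("broad tgt cen 409.6,-185.1 yaw6.8",desc(cast("top",go(T,(337,251),28,lambda b:(b[...,1]<58)&(b[...,2]>60)),34)))
print("narrow tgt cen 407.4,236.9 yaw84.4",desc(cast("top",go(T,(110,253),24,lambda b:(b[...,2]<95)&(b[...,2]>55)&(b[...,1]<70)),42)))
# last: near side boundary of last vs pad, sole height z=9
d=lambda b:(b[...,2]<205)&(b[...,0]/b[...,2]>.4)
for n,I,c in(("side",S,(291,108)),):
    w=I[c[1]-12:c[1]+34,c[0]-40:c[0]+40]
    print([I[y,291].tolist() for y in range(104,124,2)])
E
```

```text
====Traceback (most recent call last):
  File "<stdin>", line 10, in <module>
  File "<stdin>", line 7, in go
AttributeError: 'numpy.ndarray' object has no attribute 'im' and no __dict__ for setting new attributes
```

```bash
python3 - <<'E' | sed -n '/====/,$p'
from m import *
import m as M
print("====")
T,S=cv2.imread("pics/t4.png"),cv2.imread("pics/s4.png")
def go(img,c,r,f,k=7):
    M.im=img; w,o=win(c,r); w=cv2.GaussianBlur(w,(0,0),2).astype(float)
    return topix(biggest(cv2.morphologyEx(f(w).astype(np.uint8),cv2.MORPH_OPEN,np.ones((k,k)))),o)
steel=lambda b:(b.max(2)-b.min(2)<.3*b.max(2))&(b.max(2)>90)
print("spool",desc(cast("top",go(T,(259,232),16,lambda b:(b[...,2]>106)&(b[...,2]<145)),45)))
print("tin",desc(cast("top",go(T,(256,139),16,lambda b:(b.min(2)>100)),21)))
print("drum tgt 620.1,55.9",desc(cast("top",go(T,(209,137),26,steel),56)))
print("broad tgt cen 409.6,-185.1 yaw6.8",desc(cast("top",go(T,(337,251),28,lambda b:(b[...,1]<58)&(b[...,2]>60)),34)))
print("narrow tgt cen 407.4,236.9 yaw84.4",desc(cast("top",go(T,(110,253),24,lambda b:(b[...,2]<95)&(b[...,2]>55)&(b[...,1]<70)),42)))
# last model keypoints drawn on crops, pose = target
o=np.array([610.3,-363.9]);a=np.radians(196.7);d=np.array([np.cos(a),np.sin(a)]);n=np.array([-d[1],d[0]])
out=np.array([(0,10),(0,-10),(8,-14),(58,-15),(76,-22),(90,-18),(105,-5),(105,5),(90,18),(76,22),(58,15),(8,14)],float)
P=np.c_[o+out[:,:1]*d+out[:,1:]*n,np.full(len(out),6.)]
vs=[]
for nm,I,x0,y0 in(("top",T,390,135),("side",S,255,75)):
    v=cv2.resize(I[y0:y0+75,x0:x0+80],None,fx=5,fy=5,interpolation=cv2.INTER_CUBIC)
    cv2.polylines(v,[((proj(nm,P)-[x0,y0]+.5)*5-.5).round().astype(np.int32)],True,(0,255,0),1); vs.append(v)
cv2.imwrite("pics/lastchk.png",np.hstack(vs))
E
```

```text
====
spool (array([447.6, -31. ]), array([447.6, -31. ]), array([30.3, 31.2]), 0.1)
tin (array([628.1, -29.6]), array([628.1, -29.8]), array([45.2, 44. ]), 0.3)
drum tgt 620.1,55.9 (array([619.9,  56. ]), array([619.9,  55.8]), array([46.8, 47.4]), 0.7)
broad tgt cen 409.6,-185.1 yaw6.8 (array([ 410.2, -182.8]), array([ 407.6, -182.9]), array([58.2, 61. ]), 6.7)
narrow tgt cen 407.4,236.9 yaw84.4 (array([407.7, 235.8]), array([407.3, 236. ]), array([37.8, 43.3]), 85.7)
```

View pics/lastchk.png

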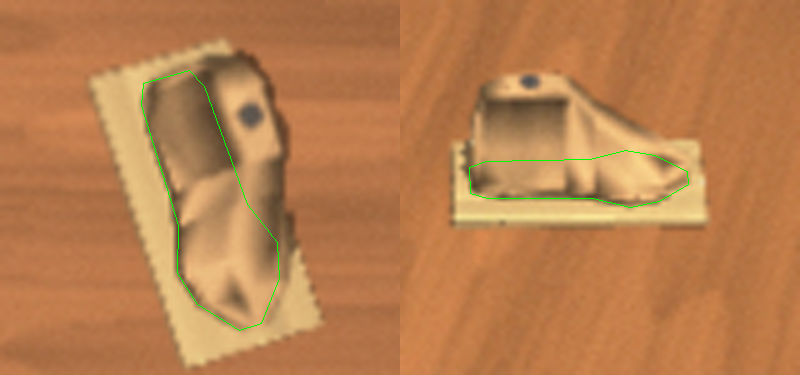

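The last matches its outline in both views, and the spool and tin haven't moved. One scan to settle the ~2 mm lateral reading on the broad heel.

```bash
python3 - <<'E'
from h import *
T,S=[cv2.cvtColor(cv2.imread(f"pics/{k}4.png"),cv2.COLOR_BGR2HSV)[...,2].astype(np.float32) for k in "ts"]
S0=cv2.cvtColor(cv2.imread("pics/side0.png"),cv2.COLOR_BGR2HSV)[...,2].astype(np.float32)
a=np.radians(186.8);d=np.array([np.cos(a),np.sin(a)]);n=np.array([-d[1],d[0]])  # n ~ -y
o=np.array([437.65,-181.65])
def scan(nm,I,z,ls,xs=np.arange(8,30,2.)):
    return [int(np.mean([cv2.remap(I,*[np.float32([[q]]) for q in proj(nm,[*(o+x*d+l*n),z])[0]],cv2.INTER_LINEAR)[0,0] for x in xs])) for l in ls]
L=np.arange(-46,-20,2.); print("lat ",L.astype(int))
print("side sil before z6",scan("side",S0,6,L)); print("side heel now z6  ",scan("side",S,6,L)); print("top heel now z6   ",scan("top",T,6,L))
L=np.arange(20,42,2.); print("lat ",L.astype(int)); print("top -y edge z34",scan("top",T,34,L)); print("top +y edge z34",scan("top",T,34,-L))
E
```

```text
lat  [-46 -44 -42 -40 -38 -36 -34 -32 -30 -28 -26 -24 -22]
side sil before z6 [178, 182, 200, 226, 240, 238, 237, 232, 183, 106, 49, 27, 23]
side heel now z6   [175, 178, 196, 223, 237, 237, 234, 223, 170, 107, 71, 51, 41]
top heel now z6    [180, 179, 179, 201, 232, 232, 229, 216, 137, 70, 72, 87, 89]
lat  [20 22 24 26 28 30 32 34 36 38 40]
top -y edge z34 [87, 88, 88, 88, 91, 101, 104, 94, 89, 96, 129]
top +y edge z34 [89, 88, 89, 89, 88, 75, 67, 129, 216, 229, 233]
```

The broad heel's lower edge coincides with the silhouette edge to well under 1 mm in both views. Everything is in place and the arm is clear, so I'm handing in.

```bash
python3 -c "
from workcell import close_job
print(close_job())"
```

```text
the job is handed in; nothing more can be done
None
```

The last, broad heel, narrow heel and drum each stand flat on their own pad, pointing the right way; the last and broad heel line up in both camera views, the narrow heel and drum read within about 1 mm from the top, and the spool and tin did not move. The job was handed in at about 24 s.

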